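Measure a pearl oyster on the shell board

ROBOT

A 6-joint arm with a two-finger parallel gripper is mounted at the origin on the work surface. World frame = base frame: x ahead of the robot, y to its left, z up, the work surface at z = 0. Lengths are in mm, angles in rad, forces in N, time in s.
With the tool pointing down it reaches from about 275 to 750 mm from the base axis. Payload 10.2 kg.
Tool frame: the origin (TCP) lies between the finger pads; the fingertips stand 8 mm ahead of it and the grasp point (between the pads) lies 11 mm behind it; z points along the fingers, x is the direction in which the jaws open and shut, and the axes are right-handed (so a half turn about z gives the same grasp; the last joint's range is limited). The gripper opens to 85 mm and grips with 20 to 120 N. Pads are 22 mm wide; open, the fingers measure 114 mm over their backs; the gripper's body (76 mm by 85 mm) begins 54 mm behind the grasp point. The pads swing forward as they close: fully open they stand 13 mm farther back than shut.
Start: joints at [-1.548, 0.313, 1.498, -0, 1.331, -0.223], TCP at [127.736, -509.23, 239.294] pointing down, gripper open.
Joint ranges: [-2.94, 2.94], [-0.97, 2.17], [0.19, 2.56], [-1.23, 4.37], [0.02, 3.11], [-2.88, 2.88]. Speed limits (rad/s): [2.39, 2.39, 3.01, 3.14, 3.14, 3.14].

INTERFACE

Orientations are given as a unit quaternion [w, x, y, z].
In Python, from bench import robot, imaging, models gives the robot as it stands.
- The arm moves only by the tool apply_moves, never from a script. Its argument "steps" is a list of rows, each an object of numbers: "x", "y", "z": the shift along the world's x, y, z in cm; "turn": the turn about the world's z in rad. A call has 1 to 20 rows; each row is the pose to reach, as a shift and turn from the pose commanded when the call began; what a row does not reach only later rows make up. A row lasts 1/12 s, in which the tool goes at most 41.7 mm and 7.16 degrees, less where a joint would pass 70% of its speed; a pose out of reach is approached as far as the arm can. A call with a gripper value outside its range is refused whole. "jaw" is the closure, from 0 (fully open) to 1 (shut), set as the call begins (left out, the last holds). The fingers move at their own pace and stop on an object; "newtons" is the grip in N (left out, the last holds). Time passes only in rows, so rows that repeat a pose let the fingers close. It gives the time, the measured TCP pose, the force and the opening at its end, in the units of the state.
- robot.get_state(): the state, without advancing time (a new reading comes with each control period).
- imaging.get_image(name): name is "side" or "top" or "wrist"; returns a dict with "img" (420x560x3 uint8, red, green, blue), "mtx" (3x3 intrinsics, pixels), "k1" (the pictures are not rectified: a ray, as slopes to the right and down, at radius r is drawn at 1 + k1 r^2 times it, then the intrinsics apply), "world_to_cam" (4x4, takes a point from world to camera coordinates). Camera axes: x right, y down, z forward; pixel columns grow to the right and rows downward; lengths in mm; the calibration is good to about 2 mm. A picture is of the moment at which its call begins. There is no depth.
- robot.finish_job(): hands the job in, once; it reports no verdict.
Trained networks look in the newest picture that a camera, given by its name, has taken for a name from the list of things; names that differ only in an ending like _2 or _b are one class to them, and where a whole thing is asked for, a point or a joint stands for the part that bears it (a point fixed in the world has none). Each returns a list of dicts, best first, with "conf" (0 to 1); they miss things now and then, are a little off and sometimes report something else, mostly with a low value. They report only what shows in the picture. A call takes as long as a camera call.
- models.silhouettes(thing, camera): "region" (420x560 bool, what is visible of it) and "bbox" ([centre column, centre row, width, height] in pixels, round what is visible of it).
The state is a dict: "clock": time; "q": joint angles; "joint_vel": joint speeds; "tau": joint torques, N m; "tool_pos": TCP position; "eef_rot": TCP orientation; "contact_force": force on the tool from outside, world axes, zero at the start; "wrist_torque": the same for the moment, N m; "grip_width": finger opening in mm.
Only numpy, scipy, OpenCV 4.12 (cv2) and the standard library are available. Lean on these libraries where they do the work, as an engineer would, in place of code of your own. Each camera call takes 0.05 s, during which the arm holds its last target.

TASK

Measure the oyster lying on the shell measuring board: first, with the cursor still clear of it, push the oyster along the board with your fingertips until its straight hinge edge sits flat against the head stop, then push the cursor along its rail until it just touches the shell's lip, and leave both there. Push gently and do not grip or squeeze anything, keep the oyster lying flat on the bed without lifting it, and leave the tray, bowl, dish and knife where they are.

Things in the scene. Friction and masses are not known exactly. Their poses are not given: they have to be found in the camera images.
- board: Measuring board, fixed on the counter: grey plastic bed 218 mm wide (x = -101 to 117 mm), 400 mm long (y), 12 mm thick. Origin: underside, mid-length; z up, bed top at z = 12 mm. y runs along it to the head stop. Along its +x side an aluminium rail stands 16 mm above the bed, inner side at x = 101 mm; the -x side and -y end are open. White scale strip along the -x edge.
- head_stop (a point): Point on the inner face of the head stop, an aluminium plate 200 mm wide and 12 mm thick that stands 40 mm above the bed across the board's +y end. The point is mid-width (board x = 0, y = 185 mm), 14 mm above the bed. Axes as the board's: the face is the plane y = 0 here, the bed is on its -y side.
- oyster: The oyster to measure, closed, brown-grey, loose on the bed, 0.18 to 0.37 kg: 120 mm hinge to lip (y), 112 mm wide (x), 32 mm thick, thinning to a rim 8 mm high all round. Origin: underside centre, z up. Straight hinge edge 72 mm long at y = 60 mm, elsewhere a round lip, radius 56 mm about y = -4 mm. Starts hinge first, 50 to 85 mm short of the stop, skewed up to 0.3 rad.
- shell_hinge (a point): Middle of the oyster's straight hinge edge, 14 mm above the bed (mid-height of the rim); axes as the oyster's, +y points outwards.
- shell_lip (a point): Outermost point of the oyster's round lip, opposite the hinge, 14 mm above the bed; axes as the oyster's, the lip faces -y.
- slide (a joint): Travel of the cursor along its rail towards the head stop, m: 0 to 0.27, starting at 0 to 0.02. The cursor's face is 0.300 minus this value from the head stop's face. It slides against about 2 N of steady friction and stays where it is left.
- cursor: Cursor: black blade across the bed, 8 mm thick (y), 2 to 38 mm above the bed, board x = -99 to 98 mm, on a rail block 30 mm wide, 50 mm long, 28 mm above the bed, with a steel knob to 40 mm. Origin on the face towards the stop (plane y = 0), opposite point head_stop, 14 mm above the bed; axes as the board's. Starts over 75 mm from the lip; over 75 mm of bed lies behind the blade.
- tray: Bystander: open tray 150 x 210 mm holding one more oyster, 40 mm high in all, to the right of the board. Origin at the centre of its underside.
- bowl: Bystander: coarse stone bowl, 124 mm across, 66 mm high, to the left of the board. Origin at the centre of its underside.
- dish: Bystander: clear glass dish with small white beads, 100 mm across, 36 mm high, beyond the board. Origin at the centre of its underside.
- knife: Bystander: oyster knife with a wooden handle, 178 mm long along its x, 24 mm thick, lying to the right beyond the tray. Origin on the counter where blade meets handle.

How it is judged (in metres and radians):
On the way:
1. the oyster's hinge edge sits flat against the head stop, the cursor still at least 8 mm clear of its lip (y of shell_hinge in the frame of head_stop above -0.003 m and angle between the y axis of oyster and the y axis of board, either way round below 0.06 rad and x of shell_hinge in the frame of head_stop between -0.06 and 0.06 m and angle between oyster's own z axis and vertical below 0.1 rad and y of shell_lip in the frame of cursor above 0.008 m), for 0.2 s.
At the end, for the whole second after the job is handed in: The oyster lies flat on the bed at rest, the middle of its hinge edge within 3 mm of the head stop's face and within 60 mm of the stop's middle across the board, square to it within 0.06 rad, and the cursor's face stands within 3 mm of the shell's lip (y of shell_hinge in the frame of head_stop above -0.003 m and angle between the y axis of oyster and the y axis of board, either way round below 0.06 rad and x of shell_hinge in the frame of head_stop between -0.06 and 0.06 m and angle between oyster's own z axis and vertical below 0.1 rad and y of shell_lip in the frame of cursor between -0.003 and 0.003 m and z of oyster in the frame of board below 0.016 m and linear speed of oyster below 0.01 m/s and velocity of joint slide below 0.005 m/s); the robot touches nothing.
It fails at once if the oyster is lifted (more than 10 mm off the bed) or tipped (z of oyster in the frame of board above 0.022 m or angle between oyster's own z axis and vertical above 0.35 rad).
It fails at once if the oyster is squeezed or shoved hard (more than 30 N) (contact force between the fingers and oyster above 30 N).
It fails at once if the cursor is gripped or forced (more than 30 N) (contact force between the fingers and cursor above 30 N).
It fails at once if the tray, bowl, dish or knife is moved by more than 15 mm (distance of any of tray, bowl, dish, knife from where it was at the start of the episode above 0.015 m).
It also fails if it takes over 67 s, if anything falls off the work surface, if the arm or the gripper's body presses on something with over 40 N, if the wrist force passes 120 N, or if a joint passes its speed limit or range.

## Working session

There is one attempt and no reset: what is moved stays moved. The work goes in short steps, Python scripts to look and compute and a tool call to move; the robot and the scene stay as the last step left them, time stands still between calls to the robot, and variables do not carry over. Pictures are saved under pics/ and viewed, and the job is handed in when it is done.

Besides the shell and the picture viewer there is one more tool, called as name(argument=value, ...), one argument or row to a line, values as JSON. apply_moves: Moves the arm, as the interface text tells. Its arguments: {"type":"object","properties":{"steps":{"type":"array"},"jaw":{"type":"number"},"newtons":{"type":"number"}},"required":["steps"]}

```bash
mkdir -p pics; ls; python3 - <<'E'
from bench import robot, imaging, models
import cv2
s=robot.get_state(); print(s)
for n in ("top","side"):
    d=imaging.get_image(n); cv2.imwrite(f"pics/{n}0.png",d["img"][:,:,::-1]); print(n,d["mtx"],d["k1"],d["world_to_cam"])
E
```

```text
pics
{'clock': 0.0, 'q': array([-1.54839511e+00,  3.13460395e-01,  1.49845767e+00, -4.08056788e-06,
        1.33099466e+00, -2.23393749e-01]), 'joint_vel': array([-1.10470746e-03, -1.11991014e-03,  7.51887726e-04, -8.70610536e-04,
        5.55929865e-05,  2.06409882e-03]), 'tau': array([-1.47915522e-03, -4.12267113e+01, -2.59744424e+01, -3.09867473e-04,
        4.23469683e-03, -5.87491314e-06]), 'tool_pos': array([ 127.73152053, -508.96366796,  238.72200205]), 'eef_rot': array([-5.09931793e-04,  7.88456682e-01, -6.15089933e-01, -4.19071452e-04]), 'contact_force': array([-0.16782241,  0.50810767, -1.39041884]), 'wrist_torque': array([-0.06485256, -0.01282714, -0.02519041]), 'grip_width': 85.46736333902138}
top [[480.36585279   0.         278.88147422]
 [  0.         480.36585279 207.84155387]
 [  0.           0.           1.        ]] -0.16856099950843054 [[ 2.47402503e-02 -9.99680741e-01  5.13177785e-03 -3.94785054e+01]
 [-9.85674661e-01 -2.52496591e-02 -1.66757061e-01  5.70696268e+02]
 [ 1.66833398e-01 -9.32651964e-04 -9.85984659e-01  1.45212926e+03]
 [ 0.00000000e+00  0.00000000e+00  0.00000000e+00  1.00000000e+00]]
side [[494.16780922   0.         271.17916142]
 [  0.         494.16780922 217.59160213]
 [  0.           0.           1.        ]] -0.14957089377551802 [[ 9.80547867e-01 -1.96279739e-01 -3.79109748e-04 -5.69691210e+02]
 [-1.35506965e-01 -6.75547583e-01 -7.24757425e-01  1.13507137e+02]
 [ 1.41999091e-01  7.10710720e-01 -6.89004014e-01  1.49086953e+03]
 [ 0.00000000e+00  0.00000000e+00  0.00000000e+00  1.00000000e+00]]
```

View pics/top0.png

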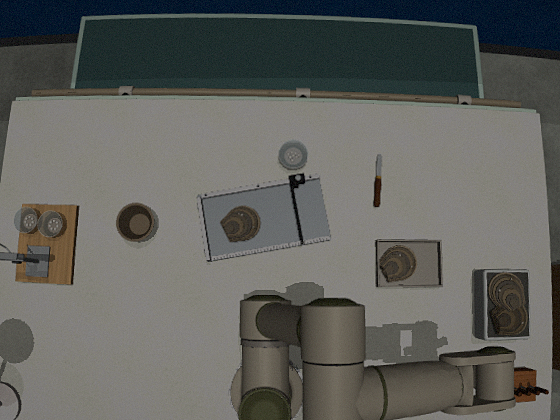

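View pics/side0.png

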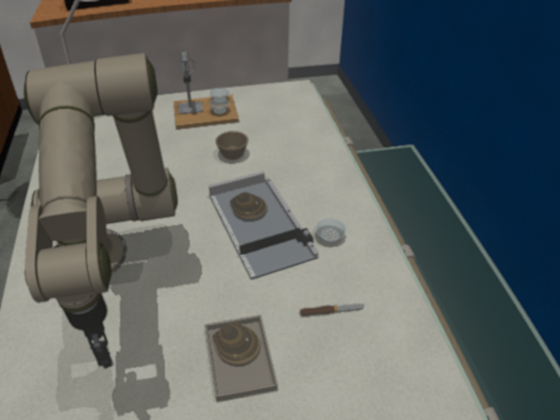

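```bash
cat > h.py <<'E'
import numpy as np, cv2
from bench import robot, imaging, models
def proj(d,P):
    P=np.atleast_2d(np.asarray(P,float)); W=d["world_to_cam"]; c=P@W[:3,:3].T+W[:3,3]
    s=c[:,:2]/c[:,2:]; r2=(s**2).sum(1,keepdims=True); s=s*(1+d["k1"]*r2)
    return s@d["mtx"][:2,:2].T+d["mtx"][:2,2]
def unproj(d,uv,z):
    uv=np.atleast_2d(np.asarray(uv,float)); K=d["mtx"]
    t=(uv-K[:2,2])/K[0,0]; s=t.copy()
    for _ in range(30): s=t/(1+d["k1"]*(s**2).sum(1,keepdims=True))
    W=d["world_to_cam"]; R=W[:3,:3]; o=-R.T@W[:3,3]
    r=np.c_[s,np.ones(len(s))]@R
    return o+r*((z-o[2])/r[:,2])[:,None]
def crop(d,box,f,name):
    x0,y0,x1,y1=box; im=cv2.resize(d["img"][y0:y1,x0:x1,::-1],None,fx=f,fy=f,interpolation=cv2.INTER_CUBIC)
    cv2.imwrite(f"pics/{name}.png",im)
E
python3 - <<'E'
from h import *
d=imaging.get_image("top"); crop(d,(190,165,340,270),5,"topc0")
np.save("/tmp/top.npy",d,allow_pickle=True)
e=imaging.get_image("side"); crop(e,(200,165,350,280),5,"sidec0")
np.save("/tmp/side.npy",e,allow_pickle=True)
for n in ("board","oyster","cursor"):
  for c in ("top","side"):
    r=models.silhouettes(n,c)
    for q in r: print(n,c,q["conf"],q["bbox"],q["region"].sum())
E
```

```text
board top 0.58 [264.0, 217.6, 134.3, 95.6] 7394
board side 0.83 [264.2, 225.1, 113.5, 108.5] 6247
board side 0.56 [241.4, 358.6, 80.0, 84.5] 4813
board side 0.32 [231.9, 146.2, 32.8, 30.5] 694
oyster top 0.83 [239.6, 224.4, 34.4, 33.4] 1010
oyster side 0.74 [246.7, 205.7, 40.3, 24.7] 754
cursor top 0.51 [240.1, 221.4, 39.1, 36.4] 1023
cursor side 0.68 [277.4, 242.3, 75.7, 27.3] 778
```

View pics/topc0.png

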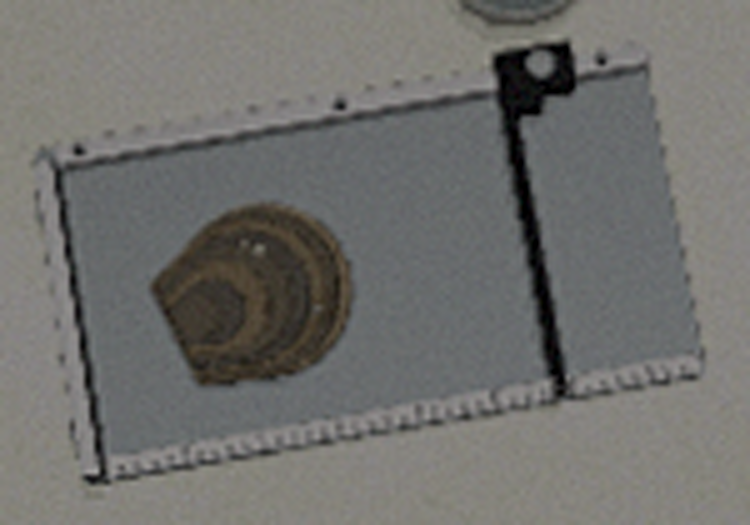

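View pics/sidec0.png

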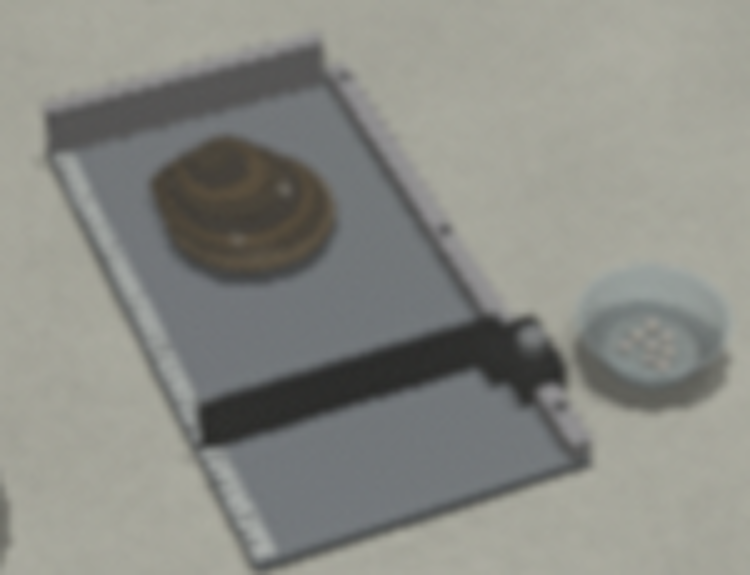

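```bash
cat > fit.py <<'E'
from h import *
from scipy.optimize import least_squares
T=np.load("/tmp/top.npy",allow_pickle=True).item(); S=np.load("/tmp/side.npy",allow_pickle=True).item()
tp=lambda u,v:(190+u/5-.4,165+v/5-.4); sp=lambda u,v:(200+u/5-.4,165+v/5-.4)
obs=[(T,(-101,-200,12),tp(702,374)),(T,(117,-200,28),tp(645,47)),(T,(-100,185,52),tp(103,480)),(T,(100,185,52),tp(58,165)),
(S,(-101,-200,12),sp(260,562)),(S,(117,-200,28),sp(585,450)),(S,(-100,185,52),sp(50,115)),(S,(100,185,52),sp(322,50)),(S,(-100,185,12),sp(78,152))]
def bw(p,P):
    P=np.atleast_2d(np.asarray(P,float)); c,s=np.cos(p[2]),np.sin(p[2])
    return np.c_[p[0]+c*P[:,0]-s*P[:,1],p[1]+s*P[:,0]+c*P[:,1],P[:,2]]
if __name__=="__main__":
    f=lambda p:np.concatenate([proj(d,bw(p,P))[0]-np.array(o) for d,P,o in obs])
    r=least_squares(f,[500,30,0],loss="soft_l1"); p=r.x; print(p,f(p).reshape(-1,2).round(2))
    np.save("/tmp/board.npy",p)
    L=[[(-101,-200,12),(-101,185,12)],[(-101,-200,12),(117,-200,12)],[(117,-200,28),(117,200,28)],[(101,-200,28),(101,185,28)],[(-100,185,12),(101,185,12)],[(-100,185,52),(100,185,52)],[(-100,197,52),(100,197,52)],[(-100,185,52),(-100,185,12)]]
    for d,b,n in ((T,(190,165,340,270),"ft"),(S,(200,165,350,280),"fs")):
        im=cv2.resize(d["img"][b[1]:b[3],b[0]:b[2],::-1],None,fx=5,fy=5,interpolation=cv2.INTER_CUBIC)
        for a in L:
            q=((proj(d,bw(p,a))-np.array(b[:2])+.4)*5).round().astype(int)
            cv2.line(im,q[0].tolist(),q[1].tolist(),(0,0,255),1)
        cv2.imwrite(f"pics/{n}.png",im)
E
python3 fit.py
```

```text
[5.38339908e+02 2.05033087e+01 1.96181438e-01] [[ 1.72  0.65]
 [ 0.93 -1.1 ]
 [-0.18 -1.02]
 [-0.61 -1.01]
 [-2.21  0.64]
 [ 1.46 -2.35]
 [-1.18 -0.68]
 [ 0.06 -2.11]
 [-5.77  0.98]]
```

```bash
cd pics; python3 -c "
import cv2,numpy as np
a=cv2.imread('ft.png');b=cv2.imread('fs.png')
cv2.imwrite('ft1.png',a);cv2.imwrite('fs1.png',b)"
```

```text
(no output)
```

View pics/ft.png

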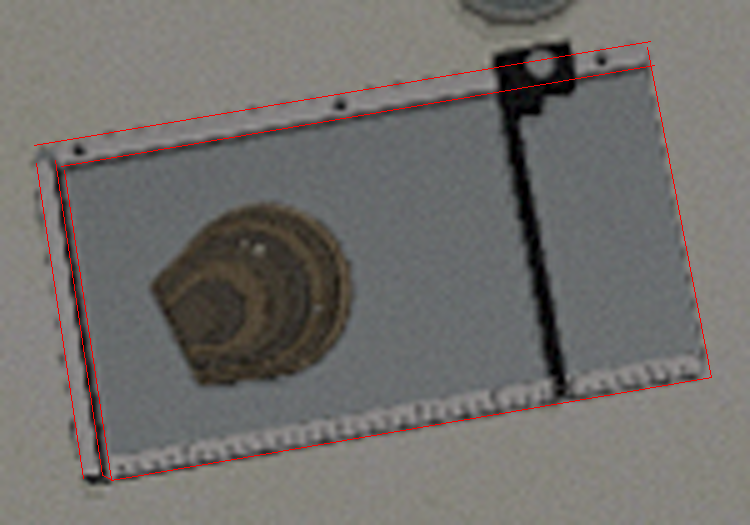

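View pics/fs.png

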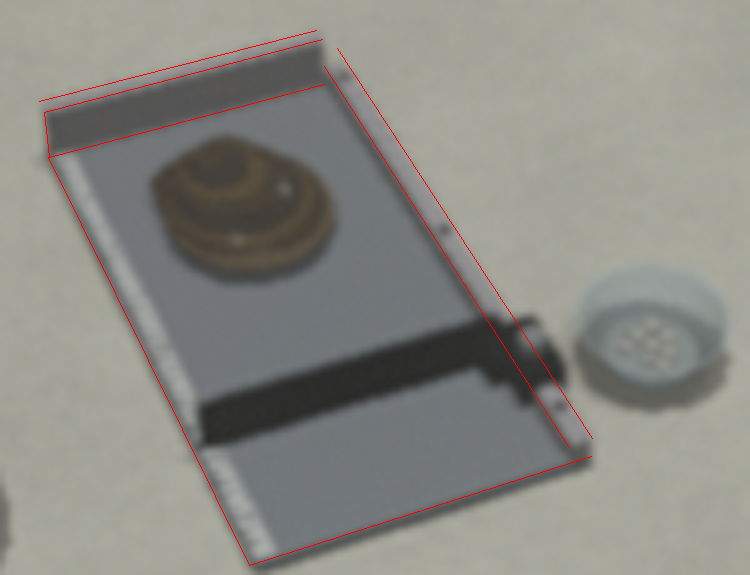

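```bash
sed -i 's/,(S,(-100,185,12),sp(78,152))//' fit.py; python3 fit.py; cat > oy.py <<'E'
from fit import *
def outline():
    a=np.arcsin(36/56); # hinge 72 long at y=60; lip circle about y=-4; straight tangents approx by hull
    t=np.linspace(0,2*np.pi,120); return np.vstack([np.c_[56*np.cos(t),-4+56*np.sin(t)],[[36,60],[-36,60]]])
O=outline()
def hullmask(d,q,b):
    P=np.vstack([np.c_[O,np.full(len(O),z)] for z in (12.,20.)]+[np.c_[O*.55,np.full(len(O),44.)]] )
    uv=proj(d,bw(q,P)); h=cv2.convexHull(((uv+.5)*16).astype(np.float32)).reshape(-1,2)
    m=np.zeros((420*4,560*4),np.uint8); cv2.fillPoly(m,[np.round((uv[cv2.convexHull(uv.astype(np.float32),returnPoints=False).ravel()]+.5)*4).astype(np.int32)],255)
    return cv2.resize(m,(560,420),interpolation=cv2.INTER_AREA)/255.
def fit_oyster(views,q0):
    from scipy.optimize import minimize
    c=lambda q:sum(np.abs(hullmask(d,q,None)-r).sum() for d,r in views)
    best=None
    for a in (-.25,0,.25):
        r=minimize(c,[q0[0],q0[1],q0[2]+a],method="Nelder-Mead",options=dict(initial_simplex=[[q0[0],q0[1],q0[2]+a],[q0[0]+10,q0[1],q0[2]+a],[q0[0],q0[1]+10,q0[2]+a],[q0[0],q0[1],q0[2]+a+.15]]))
        if best is None or r.fun<best.fun: best=r
    return best.x,best.fun
def toboard(p,q):
    c,s=np.cos(p[2]),np.sin(p[2]); d=np.array(q[:2])-p[:2]
    return np.array([c*d[0]+s*d[1],-s*d[0]+c*d[1]])
if __name__=="__main__":
    p=np.load("/tmp/board.npy")
    V={}
    for n in ("top","side"):
        d=imaging.get_image(n); r=models.silhouettes("oyster",n)
        if r: V[n]=(d,r[0]["region"].astype(float)); print(n,r[0]["conf"],r[0]["bbox"])
    q0=[*unproj(V["top"][0],[models.silhouettes("oyster","top")[0]["bbox"][:2]],20)[0,:2],p[2]]
    for k in (["top"],["side"],["top","side"]):
        q,c=fit_oyster([V[i] for i in k],q0); 
        h=bw(q,[(0,60,26)])[0]; l=bw(q,[(0,-60,26)])[0]
        print(k,q.round(3),"cost",round(c,1),"rel ang",round(q[2]-p[2],3),"centre",toboard(p,q).round(1),"hinge",toboard(p,h).round(1),"lip",toboard(p,l).round(1))
E
python3 oy.py; python3 - <<'E'
from h import *
from fit import *
p=np.load("/tmp/board.npy")
# cursor face: top image blade left(-> +y) edge ends at top z=50: pixels
from oy import toboard
for o in (tp(503,118),tp(552,395),tp(520,118),tp(566,395)): print(toboard(p,unproj(T,o,50)[0]).round(1))
from scipy.spatial.transform import Rotation as R
s=robot.get_state(); w,x,y,z=s["eef_rot"]; print(R.from_quat([x,y,z,w]).as_matrix().round(3), s["clock"],p)
E
```

```text
[5.37489912e+02 2.01658731e+01 1.99477446e-01] [[ 1.89  0.7 ]
 [ 0.87 -1.02]
 [ 0.05 -0.56]
 [-0.59 -0.54]
 [-2.22  0.79]
 [ 1.36 -2.38]
 [-1.57 -0.47]
 [-0.37 -2.03]]
top 0.93 [239.7, 225.2, 37.4, 35.1]
side 0.62 [248.8, 205.7, 35.7, 24.5]
['top'] [5.26607e+02 9.43110e+01 4.86000e-01] cost 47.1 rel ang 0.287 centre [ 4.  74.8] hinge [-12.9 132.4] lip [21.  17.3]
['side'] [5.25675e+02 1.06130e+02 4.91000e-01] cost 40.7 rel ang 0.292 centre [ 5.5 86.6] hinge [-11.8 144.1] lip [22.7 29.1]
['top', 'side'] [5.27141e+02 9.54910e+01 4.53000e-01] cost 208.2 rel ang 0.253 centre [ 4.8 75.9] hinge [-10.3 134. ] lip [19.8 17.8]
[ 79.5 -97. ]
[-97.4 -95.8]
[  77.7 -107.5]
[ -98.9 -104.3]
[[ 0.243 -0.97   0.   ]
 [-0.97  -0.243  0.   ]
 [-0.    -0.    -1.   ]] 0.75 [5.37489912e+02 2.01658731e+01 1.99477446e-01]
```

apply_moves(
  steps=[
    {"x": 3, "y": 3, "z": 0, "turn": 0.1},
    {"x": 6, "y": 6.5, "z": 0, "turn": 0.2},
    {"x": 9, "y": 10, "z": 0, "turn": 0.3},
    {"x": 12, "y": 13.5, "z": 0, "turn": 0.4},
    {"x": 15, "y": 17, "z": 0, "turn": 0.5},
    {"x": 18, "y": 20.5, "z": 0, "turn": 0.6},
    {"x": 21, "y": 24, "z": 0, "turn": 0.7},
    {"x": 24, "y": 27.5, "z": 0, "turn": 0.8},
    {"x": 27, "y": 31, "z": 0, "turn": 0.9},
    {"x": 30, "y": 34.5, "z": 0, "turn": 1.0},
    {"x": 33, "y": 38, "z": 0, "turn": 1.1},
    {"x": 36, "y": 41.5, "z": 0, "turn": 1.2},
    {"x": 38, "y": 44, "z": 0, "turn": 1.3},
    {"x": 40, "y": 46.5, "z": 0, "turn": 1.4},
    {"x": 41.2, "y": 48.5, "z": 0, "turn": 1.48},
    {"x": 42, "y": 49.6, "z": 0, "turn": 1.52},
    {"x": 42.1, "y": 50.1, "z": 0, "turn": 1.523},
    {"x": 42.1, "y": 50.1, "z": 0, "turn": 1.523},
    {"x": 42.1, "y": 50.1, "z": 0, "turn": 1.523},
    {"x": 42.1, "y": 50.1, "z": 0, "turn": 1.523},
  ],
  jaw=0,
)

```text
clock: 2.42
tool_pos: [548.3, -9.3, 239.4]
eef_rot: [0.0, 0.995, 0.098, -0.0]
contact_force: [-0.5, -0.2, 0.1]
grip_width: 85.4
```

```bash
python3 - <<'E'
from h import *
d=imaging.get_image("wrist"); cv2.imwrite("pics/w1.png",d["img"][:,:,::-1])
np.save("/tmp/w1.npy",d,allow_pickle=True)
d=imaging.get_image("side"); crop(d,(180,100,340,280),3,"s1")
E
```

```text
(no output)
```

View pics/w1.png

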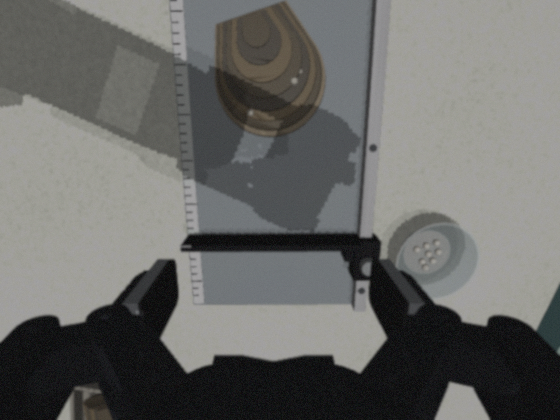

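View pics/s1.png

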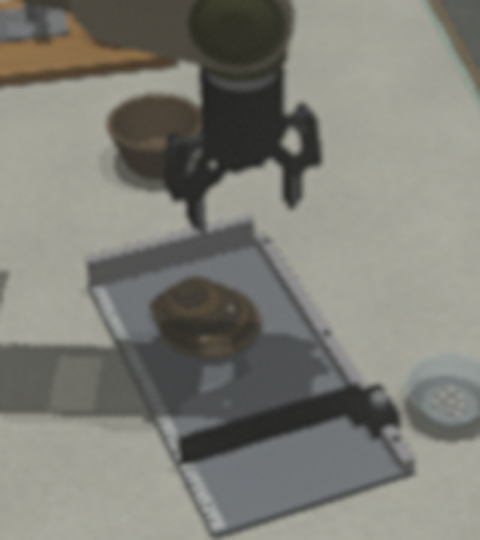

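```bash
python3 - <<'E'
from fit import *; from oy import toboard,fit_oyster
p=np.load("/tmp/board.npy"); d=np.load("/tmp/w1.npy",allow_pickle=True).item()
for n,o,z in (("-y-x corner",(197,304),12),("-y +x rail out top",(365,309),28),("rail inner top y?",(374,30),28),("rail inner near",(362,215),28),("bed -x edge",(170,2),12),("bed -x edge",(187,230),12),("blade face -x",(184,235),50),("blade face +x",(357,233),50),("hingeL",(217,27),20),("hingeR",(285,2),20),("lip",(272,135),20)):
    w=unproj(d,o,z)[0]; print(n,w.round(1),toboard(p,w).round(1))
r=models.silhouettes("oyster","wrist"); print(len(r), r[0]["conf"])
q,c=fit_oyster([(d,r[0]["region"].astype(float))],[526,95,.47]); print(q,c,toboard(p,q),q[2]-p[2])
E
```

```text
-y-x corner [ 485.3 -190.2   12. ] [ -92.9 -195.8]
-y +x rail out top [ 690.6 -146.1   28. ] [ 117.1 -193.3]
rail inner top y? [615.5 154.   28. ] [103.  115.7]
rail inner near [654.  -29.8  28. ] [104.3 -72. ]
bed -x edge [413.7 143.5  12. ] [-96.8 145.4]
bed -x edge [460.7 -92.5  12. ] [-97.6 -95.2]
blade face -x [466.  -82.8  50. ] [-90.5 -86.7]
blade face +x [646.6 -44.6  50. ] [ 94.1 -85.1]
hingeL [464.7 128.3  20. ] [-49.9 120.4]
hingeR [526.  162.9  20. ] [ 17.  142.1]
lip [538.2  36.   20. ] [ 3.9 15.4]
2 0.72
[5.23145207e+02 9.39813639e+01 4.86708753e-01] 310.16078431372546 [ 0.56681473 75.19425501] 0.2872313066568127
```

apply_moves(
  steps=[
    {"x": 0.4, "y": 1, "z": -2, "turn": 0.1},
    {"x": 0.8, "y": 2, "z": -4.5, "turn": 0.2},
    {"x": 1.1, "y": 3.2, "z": -7, "turn": 0.28},
    {"x": 1.1, "y": 3.2, "z": -9.5, "turn": 0.28},
    {"x": 1.1, "y": 3.2, "z": -12, "turn": 0.28},
    {"x": 1.1, "y": 3.2, "z": -14, "turn": 0.28},
    {"x": 1.1, "y": 3.2, "z": -16, "turn": 0.28},
    {"x": 1.1, "y": 3.2, "z": -17.5, "turn": 0.28},
    {"x": 1.1, "y": 3.2, "z": -18.5, "turn": 0.28},
    {"x": 1.1, "y": 3.2, "z": -19, "turn": 0.28},
    {"x": 1.1, "y": 3.2, "z": -19, "turn": 0.28},
    {"x": 1.1, "y": 3.2, "z": -19, "turn": 0.28},
  ],
)

```text
clock: 3.57
tool_pos: [560.1, 23.5, 50.0]
eef_rot: [0.0, 0.972, 0.237, 0.0]
contact_force: [0.7, 0.2, 0.6]
grip_width: 85.5
```

```bash
python3 - <<'E'
from h import *
d=imaging.get_image("wrist"); cv2.imwrite("pics/w2.png",d["img"][:,:,::-1])
d=imaging.get_image("side"); crop(d,(180,120,340,280),4,"s2")
E
```

```text
(no output)
```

View pics/w2.png

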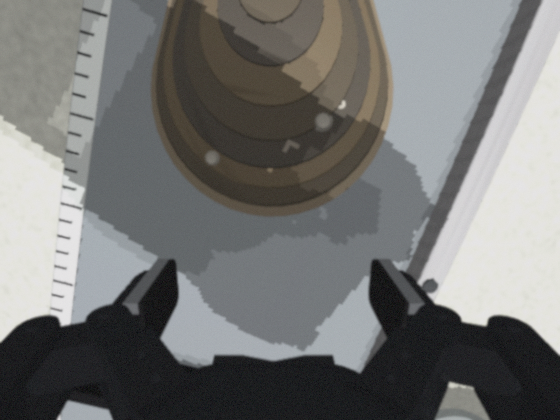

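View pics/s2.png

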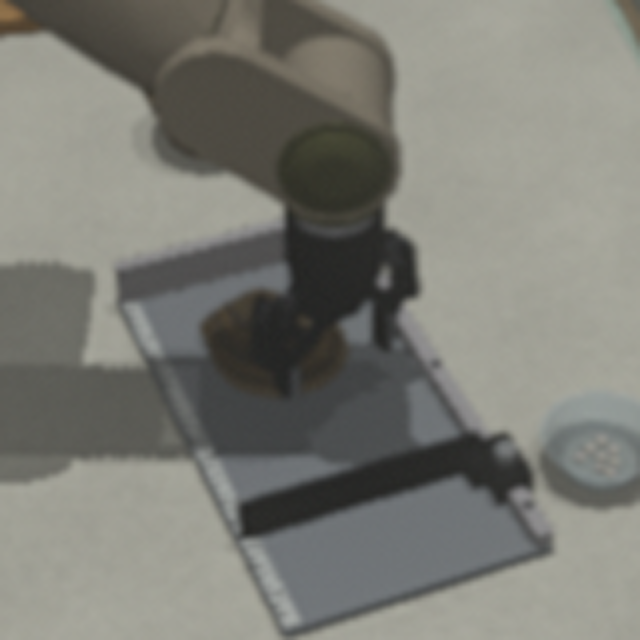

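apply_moves(
  steps=[
    {"z": -0.5},
    {"z": -1},
    {"z": -1.5},
    {"z": -2},
    {"z": -2.2},
    {"z": -2.4},
    {"z": -2.5},
    {"z": -2.6},
    {"z": -2.7},
    {"z": -2.7},
    {"z": -2.7},
  ],
)

```text
$.steps[0]: bad value
```

apply_moves(
  steps=[
    {"z": -0.1},
    {"z": -0.2},
    {"z": -0.2},
  ],
)

```text
$.steps[0]: bad value
```

apply_moves(
  steps=[
    {"z": -0.1},
    {"z": -0.2},
    {"z": -0.2},
  ],
)

```text
$.steps[0]: bad value
```

```bash
python3 - <<'E'
from h import *
d=imaging.get_image("wrist"); cv2.imwrite("pics/w3.png",d["img"][:,:,::-1])
d=imaging.get_image("side"); crop(d,(220,150,320,230),7,"s3")
E
```

```text
(no output)
```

View pics/s3.png

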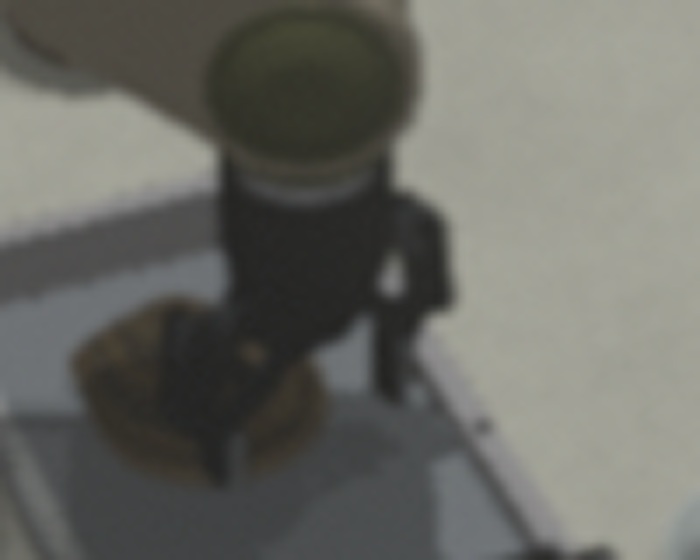

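All row fields are needed.

apply_moves(
  steps=[
    {"x": 0, "y": 0, "z": -0.5, "turn": 0},
    {"x": 0, "y": 0, "z": -1, "turn": 0},
    {"x": 0, "y": 0, "z": -1.5, "turn": 0},
    {"x": 0, "y": 0, "z": -1.9, "turn": 0},
    {"x": 0, "y": 0, "z": -2.2, "turn": 0},
    {"x": 0, "y": 0, "z": -2.4, "turn": 0},
    {"x": 0, "y": 0, "z": -2.5, "turn": 0},
    {"x": 0, "y": 0, "z": -2.6, "turn": 0},
    {"x": 0, "y": 0, "z": -2.6, "turn": 0},
    {"x": 0, "y": 0, "z": -2.6, "turn": 0},
  ],
)

```text
clock: 4.6
tool_pos: [559.8, 23.8, 23.4]
eef_rot: [0.0, 0.972, 0.237, 0.0]
contact_force: [-0.2, -0.1, 0.4]
grip_width: 85.2
```

```bash
python3 - <<'E'
from h import *
d=imaging.get_image("wrist"); cv2.imwrite("pics/w4.png",d["img"][:,:,::-1])
d=imaging.get_image("side"); crop(d,(220,150,320,230),7,"s4")
E
```

```text
(no output)
```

View pics/w4.png

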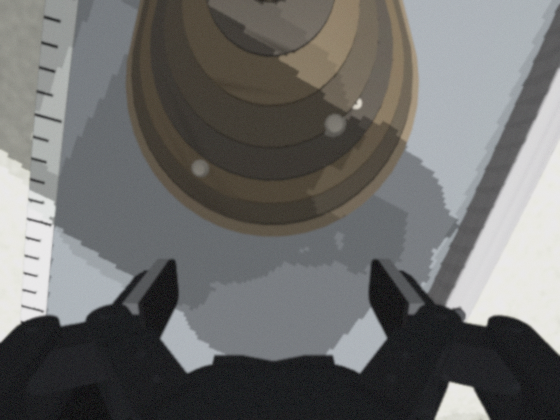

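View pics/s4.png

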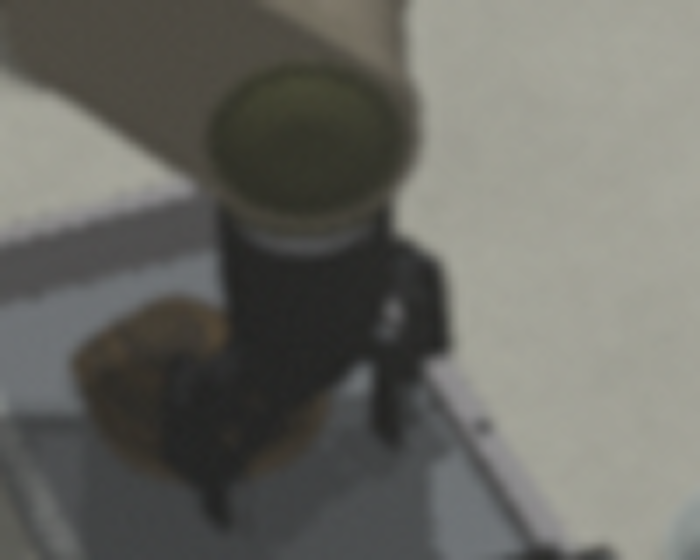

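```bash
python3 - <<'E'
from h import *
from scipy.spatial.transform import Rotation as R
s=robot.get_state(); d=imaging.get_image("wrist")
w,x,y,z=s["eef_rot"]; M=R.from_quat([x,y,z,w]).as_matrix()
for uv in ((177,260),(178,298),(163,345),(370,260),(370,298)):
    a=unproj(d,uv,100)[0]; b=unproj(d,uv,0)[0]
    la=M.T@(a-s["tool_pos"]); lb=M.T@(b-s["tool_pos"])
    X=-42.6 if uv[0]<270 else 42.6
    t=(X-la[0])/(lb[0]-la[0]); print(uv,(la+t*(lb-la)).round(1))
W=d["world_to_cam"]; print("cam in tool",M.T@(-W[:3,:3].T@W[:3,3]-s["tool_pos"]))
E
```

```text
(177, 260) [-42.6  -7.1  -2.8]
(178, 298) [-42.6   9.8  -6.4]
(163, 345) [-42.6  16.3 -29.3]
(370, 260) [42.6 -7.8 -4.2]
(370, 298) [42.6  8.2 -9.1]
cam in tool [ 1.01688423e-01 -7.01977512e+01 -1.34028897e+02]
```

apply_moves(
  steps=[
    {"x": 0, "y": 0, "z": -0.3, "turn": 0},
    {"x": 0, "y": 0, "z": -0.6, "turn": 0},
    {"x": 0, "y": 0, "z": -0.8, "turn": 0},
    {"x": 0, "y": 0, "z": -1.0, "turn": 0},
    {"x": 0, "y": 0, "z": -1.1, "turn": 0},
    {"x": 0, "y": 0, "z": -1.2, "turn": 0},
    {"x": 0, "y": 0, "z": -1.2, "turn": 0},
    {"x": 0, "y": 0, "z": -1.2, "turn": 0},
  ],
)

```text
clock: 5.42
tool_pos: [559.8, 23.8, 11.3]
eef_rot: [-0.0, 0.972, 0.237, 0.0]
contact_force: [0.5, 0.3, -0.6]
grip_width: 85.1
```

apply_moves(
  steps=[
    {"x": -0.3, "y": 0.5, "z": 0, "turn": 0},
    {"x": -0.5, "y": 1.0, "z": 0, "turn": 0},
    {"x": -0.8, "y": 1.5, "z": 0, "turn": 0},
    {"x": -0.9, "y": 1.8, "z": 0, "turn": 0},
    {"x": -1.0, "y": 1.9, "z": 0, "turn": 0},
    {"x": -1.1, "y": 2.1, "z": 0, "turn": 0},
    {"x": -1.2, "y": 2.3, "z": 0, "turn": 0},
    {"x": -1.3, "y": 2.5, "z": 0, "turn": 0},
    {"x": -1.4, "y": 2.7, "z": 0, "turn": 0},
    {"x": -1.4, "y": 2.7, "z": 0, "turn": 0},
  ],
)

```text
clock: 6.25
tool_pos: [545.7, 51.0, 11.3]
eef_rot: [0.0, 0.972, 0.237, 0.0]
contact_force: [-0.3, 1.7, -0.5]
grip_width: 85.4
```

```bash
python3 - <<'E'
from h import *
d=imaging.get_image("wrist"); cv2.imwrite("pics/w5.png",d["img"][:,:,::-1])
E
```

```text
(no output)
```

View pics/w5.png

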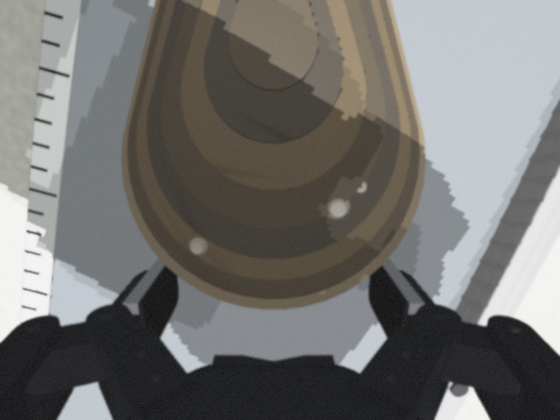

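apply_moves(
  steps=[
    {"x": -0.1, "y": 0.2, "z": 0, "turn": 0},
    {"x": -0.2, "y": 0.4, "z": 0, "turn": -0.015},
    {"x": -0.3, "y": 0.6, "z": 0, "turn": -0.035},
    {"x": -0.45, "y": 0.8, "z": 0, "turn": -0.055},
    {"x": -0.6, "y": 1.0, "z": 0, "turn": -0.075},
    {"x": -0.7, "y": 1.2, "z": 0, "turn": -0.095},
    {"x": -0.8, "y": 1.4, "z": 0, "turn": -0.115},
    {"x": -0.95, "y": 1.6, "z": 0, "turn": -0.135},
    {"x": -1.1, "y": 1.8, "z": 0, "turn": -0.155},
    {"x": -1.2, "y": 2.0, "z": 0, "turn": -0.175},
    {"x": -1.3, "y": 2.2, "z": 0, "turn": -0.195},
    {"x": -1.45, "y": 2.4, "z": 0, "turn": -0.215},
    {"x": -1.6, "y": 2.6, "z": 0, "turn": -0.235},
    {"x": -1.7, "y": 2.8, "z": 0, "turn": -0.25},
    {"x": -1.8, "y": 3.0, "z": 0, "turn": -0.265},
    {"x": -1.9, "y": 3.15, "z": 0, "turn": -0.28},
    {"x": -2.0, "y": 3.3, "z": 0, "turn": -0.28},
  ],
)

```text
clock: 7.72
tool_pos: [525.8, 84.0, 11.3]
eef_rot: [-0.0, 0.995, 0.098, 0.0]
contact_force: [1.6, -3.0, 0.2]
grip_width: 85.4
```

```bash
python3 - <<'E'
from h import *
d=imaging.get_image("wrist"); cv2.imwrite("pics/w6.png",d["img"][:,:,::-1])
d=imaging.get_image("top"); crop(d,(190,165,340,270),5,"t6")
E
```

```text
(no output)
```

View pics/w6.png

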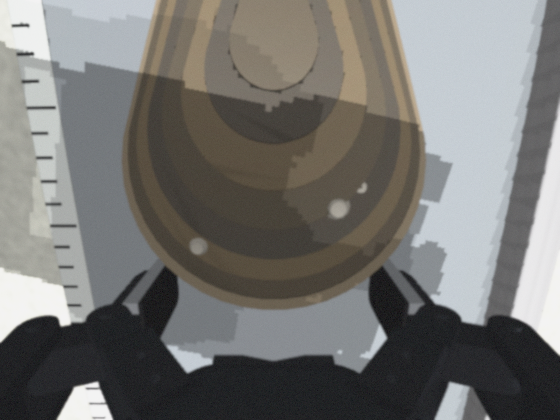

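View pics/t6.png

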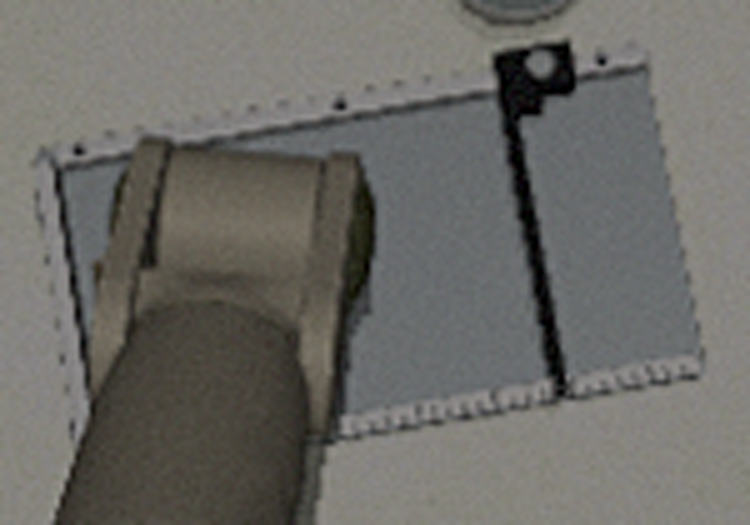

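apply_moves(
  steps=[
    {"x": -0.04, "y": 0.2, "z": 0, "turn": 0},
    {"x": -0.08, "y": 0.4, "z": 0, "turn": 0},
    {"x": -0.12, "y": 0.6, "z": 0, "turn": 0},
    {"x": -0.16, "y": 0.8, "z": 0, "turn": 0},
  ],
)

```text
clock: 8.15
tool_pos: [524.1, 92.0, 11.3]
eef_rot: [0.0, 0.995, 0.099, 0.0]
contact_force: [0.4, -2.2, -0.7]
grip_width: 85.3
```

apply_moves(
  steps=[
    {"x": -0.02, "y": 0.1, "z": 0, "turn": 0},
    {"x": -0.04, "y": 0.2, "z": 0, "turn": 0},
  ],
)

```text
clock: 8.32
tool_pos: [523.7, 93.9, 11.3]
eef_rot: [0.0, 0.995, 0.099, -0.0]
contact_force: [-0.3, -1.7, 0.8]
grip_width: 85.7
```

apply_moves(
  steps=[
    {"x": -0.02, "y": 0.1, "z": 0, "turn": 0},
  ],
)

```text
clock: 8.4
tool_pos: [523.5, 94.9, 11.3]
eef_rot: [0.0, 0.995, 0.099, 0.0]
contact_force: [0.2, -1.4, 0.5]
grip_width: 85.6
```

apply_moves(
  steps=[
    {"x": -0.02, "y": 0.1, "z": 0, "turn": 0},
  ],
)

```text
clock: 8.48
tool_pos: [523.3, 95.8, 11.3]
eef_rot: [0.0, 0.995, 0.099, -0.0]
contact_force: [-0.7, -2.6, 0.6]
grip_width: 85.3
```

apply_moves(
  steps=[
    {"x": -0.02, "y": 0.1, "z": 0, "turn": 0},
  ],
)

```text
clock: 8.57
tool_pos: [523.2, 96.6, 11.3]
eef_rot: [0.0, 0.995, 0.099, 0.0]
contact_force: [1.5, -9.5, -0.3]
grip_width: 85.3
```

apply_moves(
  steps=[
    {"x": -0.02, "y": 0.1, "z": 0, "turn": 0},
  ],
)

```text
clock: 8.65
tool_pos: [523.3, 96.9, 11.4]
eef_rot: [0.001, 0.995, 0.099, 0.0]
contact_force: [1.6, -15.3, -0.3]
grip_width: 85.5
```

```bash
python3 - <<'E'
from h import *
print(robot.get_state()["contact_force"])
d=imaging.get_image("side"); crop(d,(205,155,305,235),7,"s7")
E
```

```text
[  1.56263181 -15.25487908  -0.26244283]
```

View pics/s7.png

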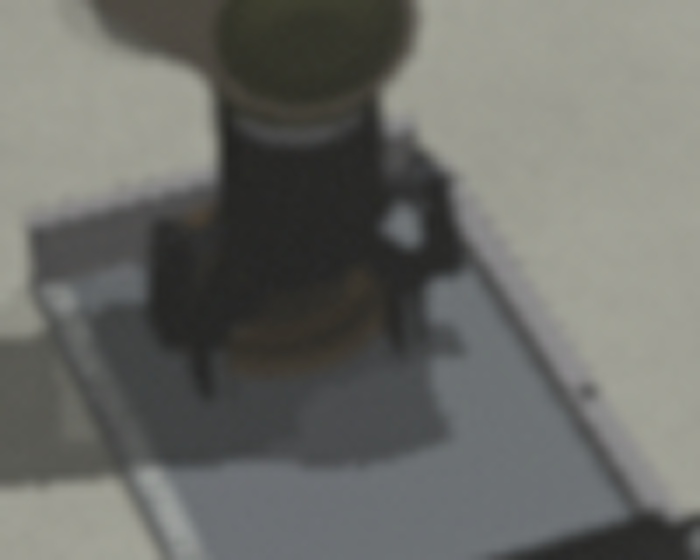

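```bash
python3 - <<'E'
from h import *
s=robot.get_state(); print(s["contact_force"],s["wrist_torque"],s["tool_pos"])
d=imaging.get_image("wrist"); cv2.imwrite("pics/w8.png",d["img"][:,:,::-1])
E
```

```text
[  1.19930344 -11.28517009  -0.93799311] [-1.57321145 -0.17704837 -0.01148269] [523.24977492  96.75273687  11.36044853]
```

View pics/w8.png

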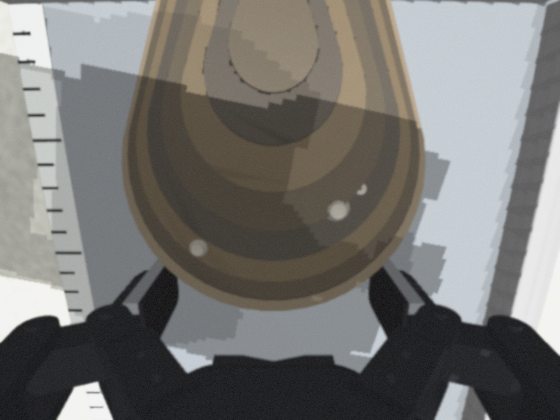

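apply_moves(
  steps=[
    {"x": 0, "y": 0, "z": 0, "turn": 0},
    {"x": 0.06, "y": -0.3, "z": 0, "turn": 0},
    {"x": 0.2, "y": -1.0, "z": 0, "turn": 0},
    {"x": 0.4, "y": -2.0, "z": 0, "turn": 0},
    {"x": 0.6, "y": -3.0, "z": 0, "turn": 0},
    {"x": 0.8, "y": -4.0, "z": 0, "turn": 0},
    {"x": 0.8, "y": -4.0, "z": 2, "turn": 0},
    {"x": 0.8, "y": -4.0, "z": 5, "turn": 0},
    {"x": 0.8, "y": -4.0, "z": 8, "turn": 0},
    {"x": 1.3, "y": -6.5, "z": 11, "turn": 0},
    {"x": 2.0, "y": -10, "z": 14, "turn": 0},
    {"x": 2.6, "y": -13, "z": 16, "turn": 0},
    {"x": 3.4, "y": -17, "z": 17, "turn": 0},
    {"x": 3.4, "y": -17, "z": 17, "turn": 0},
    {"x": 3.4, "y": -17, "z": 17, "turn": 0},
  ],
)

```text
clock: 10.0
tool_pos: [557.1, -74.8, 181.6]
eef_rot: [0.0, 0.995, 0.097, 0.0]
contact_force: [-0.1, 1.0, -0.3]
grip_width: 85.6
```

```bash
python3 - <<'E'
from h import *
for n in ("wrist","top","side"):
    d=imaging.get_image(n); np.save(f"/tmp/{n}9.npy",d,allow_pickle=True)
    if n=="wrist": cv2.imwrite("pics/w9.png",d["img"][:,:,::-1])
    else: crop(d,(180,150,340,280) ,5,n+"9")
E
```

```text
(no output)
```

View pics/w9.png

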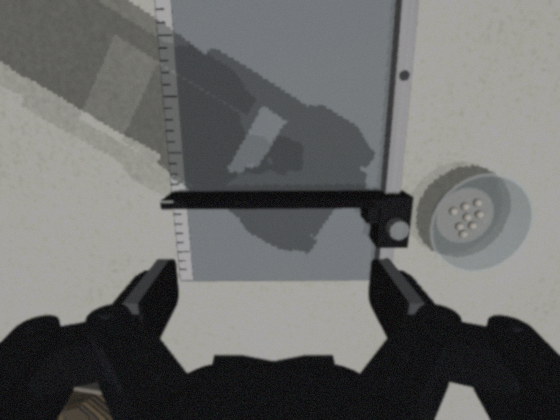

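View pics/side9.png

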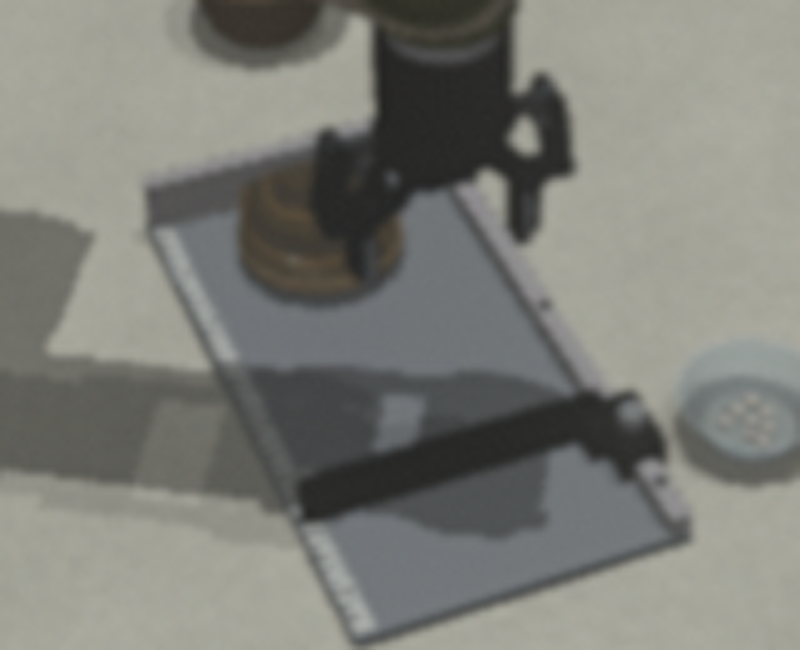

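```bash
python3 - <<'E'
from fit import *; from oy import toboard
p=np.load("/tmp/board.npy"); d=np.load("/tmp/wrist9.npy",allow_pickle=True).item()
for n,o,z in (("blade back top",(250,208),50),("back R",(350,207),50),("face top",(250,193),50),("bed end",(270,281),12),("bed end R",(365,281),12),("bed end L",(195,281),12)):
    w=unproj(d,o,z)[0]; print(n,w.round(1),toboard(p,w).round(1))
print("tcp",toboard(p,(557.1,-74.8)), bw(p,[(0,-160,0)]))
E
```

```text
blade back top [539.7 -87.1  50. ] [ -19.1 -105.6]
back R [623.4 -69.8  50. ] [  66.3 -105.2]
face top [537.4 -74.1  50. ] [-18.8 -92.4]
bed end [ 573.5 -173.2   12. ] [  -3.1 -196.7]
bed end R [ 671.3 -154.2   12. ] [  96.6 -197.4]
bed end L [ 496.4 -188.5   12. ] [ -81.6 -196.4]
tcp [  0.40305652 -96.96860387] [[ 569.19505884 -136.66136843    0.        ]]
```

apply_moves(
  steps=[
    {"x": 0.5, "y": -2.6, "z": 0, "turn": 0},
    {"x": 1.05, "y": -5.2, "z": 0, "turn": 0},
    {"x": 1.05, "y": -5.2, "z": -2, "turn": 0},
    {"x": 1.05, "y": -5.2, "z": -4, "turn": 0},
    {"x": 1.05, "y": -5.2, "z": -6.5, "turn": 0},
    {"x": 1.05, "y": -5.2, "z": -9, "turn": 0},
    {"x": 1.05, "y": -5.2, "z": -11, "turn": 0},
    {"x": 1.05, "y": -5.2, "z": -13, "turn": 0},
    {"x": 1.05, "y": -5.2, "z": -14.5, "turn": 0},
    {"x": 1.05, "y": -5.2, "z": -15.5, "turn": 0},
    {"x": 1.05, "y": -5.2, "z": -16, "turn": 0},
    {"x": 1.05, "y": -5.2, "z": -16, "turn": 0},
    {"x": 1.05, "y": -5.2, "z": -16, "turn": 0},
  ],
)

```text
clock: 11.23
tool_pos: [567.8, -124.0, 21.9]
eef_rot: [0.0, 0.995, 0.099, 0.0]
contact_force: [0.4, -0.1, -0.2]
grip_width: 85.3
```

apply_moves(
  steps=[
    {"x": -0.1, "y": 0.5, "z": 0, "turn": 0},
    {"x": -0.2, "y": 1.0, "z": 0, "turn": 0},
    {"x": -0.3, "y": 1.5, "z": 0, "turn": 0},
    {"x": -0.4, "y": 2.0, "z": 0, "turn": 0},
    {"x": -0.5, "y": 2.5, "z": 0, "turn": 0},
    {"x": -0.55, "y": 2.7, "z": 0, "turn": 0},
    {"x": -0.6, "y": 2.9, "z": 0, "turn": 0},
    {"x": -0.63, "y": 3.1, "z": 0, "turn": 0},
    {"x": -0.67, "y": 3.3, "z": 0, "turn": 0},
    {"x": -0.7, "y": 3.5, "z": 0, "turn": 0},
    {"x": -0.75, "y": 3.7, "z": 0, "turn": 0},
    {"x": -0.8, "y": 3.9, "z": 0, "turn": 0},
  ],
)

```text
clock: 12.23
tool_pos: [559.5, -85.2, 21.4]
eef_rot: [0.0, 0.995, 0.099, 0.0]
contact_force: [0.1, -2.3, -0.4]
grip_width: 85.6
```

apply_moves(
  steps=[
    {"x": -0.06, "y": 0.3, "z": 0, "turn": 0},
    {"x": -0.16, "y": 0.8, "z": 0, "turn": 0},
    {"x": -0.26, "y": 1.3, "z": 0, "turn": 0},
    {"x": -0.36, "y": 1.8, "z": 0, "turn": 0},
    {"x": -0.46, "y": 2.3, "z": 0, "turn": 0},
    {"x": -0.56, "y": 2.8, "z": 0, "turn": 0},
    {"x": -0.67, "y": 3.3, "z": 0, "turn": 0},
    {"x": -0.77, "y": 3.8, "z": 0, "turn": 0},
    {"x": -0.87, "y": 4.3, "z": 0, "turn": 0},
    {"x": -0.97, "y": 4.8, "z": 0, "turn": 0},
    {"x": -1.07, "y": 5.3, "z": 0, "turn": 0},
    {"x": -1.17, "y": 5.8, "z": 0, "turn": 0},
    {"x": -1.27, "y": 6.3, "z": 0, "turn": 0},
    {"x": -1.37, "y": 6.8, "z": 0, "turn": 0},
    {"x": -1.48, "y": 7.3, "z": 0, "turn": 0},
    {"x": -1.58, "y": 7.8, "z": 0, "turn": 0},
    {"x": -1.68, "y": 8.3, "z": 0, "turn": 0},
    {"x": -1.76, "y": 8.7, "z": 0, "turn": 0},
    {"x": -1.82, "y": 9.0, "z": 0, "turn": 0},
    {"x": -1.86, "y": 9.2, "z": 0, "turn": 0},
  ],
)

```text
clock: 13.9
tool_pos: [540.7, 7.2, 21.3]
eef_rot: [-0.0, 0.995, 0.099, -0.0]
contact_force: [-0.2, -1.3, 2.1]
grip_width: 85.2
```

```bash
python3 - <<'E'
from h import *
d=imaging.get_image("wrist"); cv2.imwrite("pics/w10.png",d["img"][:,:,::-1])
d=imaging.get_image("side"); crop(d,(200,150,320,250),6,"s10")
E
```

```text
(no output)
```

View pics/w10.png

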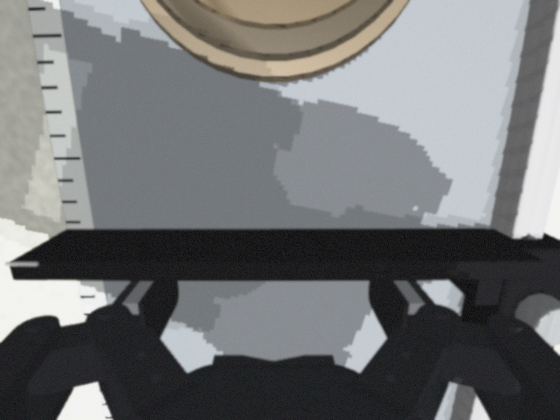

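View pics/s10.png

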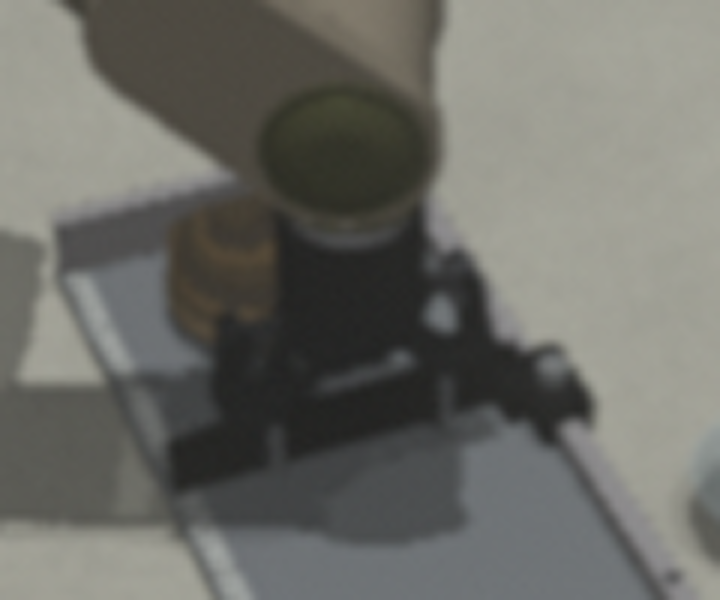

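apply_moves(
  steps=[
    {"x": -0.06, "y": 0.3, "z": 0, "turn": 0},
    {"x": -0.14, "y": 0.7, "z": 0, "turn": 0},
    {"x": -0.22, "y": 1.1, "z": 0, "turn": 0},
    {"x": -0.3, "y": 1.5, "z": 0, "turn": 0},
    {"x": -0.38, "y": 1.9, "z": 0, "turn": 0},
    {"x": -0.46, "y": 2.3, "z": 0, "turn": 0},
    {"x": -0.55, "y": 2.7, "z": 0, "turn": 0},
    {"x": -0.63, "y": 3.1, "z": 0, "turn": 0},
    {"x": -0.7, "y": 3.5, "z": 0, "turn": 0},
    {"x": -0.76, "y": 3.8, "z": 0, "turn": 0},
    {"x": -0.83, "y": 4.1, "z": 0, "turn": 0},
    {"x": -0.87, "y": 4.3, "z": 0, "turn": 0},
    {"x": -0.9, "y": 4.45, "z": 0, "turn": 0},
    {"x": -0.93, "y": 4.6, "z": 0, "turn": 0},
    {"x": -0.95, "y": 4.7, "z": 0, "turn": 0},
  ],
)

```text
clock: 15.25
tool_pos: [531.3, 53.9, 21.3]
eef_rot: [-0.0, 0.995, 0.099, -0.0]
contact_force: [-0.6, -2.1, -1.4]
grip_width: 85.1
```

```bash
python3 - <<'E'
from h import *
d=imaging.get_image("wrist"); cv2.imwrite("pics/w11.png",d["img"][:,:,::-1])
print(robot.get_state()["contact_force"])
E
```

```text
[-0.0804745  -0.76240666 -0.08349802]
```

View pics/w11.png

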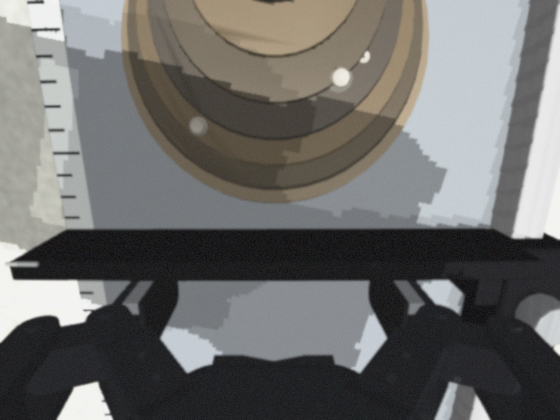

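apply_moves(
  steps=[
    {"x": -0.02, "y": 0.1, "z": 0, "turn": 0},
    {"x": -0.04, "y": 0.2, "z": 0, "turn": 0},
    {"x": -0.06, "y": 0.3, "z": 0, "turn": 0},
    {"x": -0.08, "y": 0.4, "z": 0, "turn": 0},
    {"x": -0.1, "y": 0.5, "z": 0, "turn": 0},
    {"x": -0.12, "y": 0.6, "z": 0, "turn": 0},
  ],
)

```text
clock: 15.8
tool_pos: [530.1, 59.8, 21.3]
eef_rot: [0.0, 0.995, 0.099, -0.0]
contact_force: [-0.8, -2.3, -0.5]
grip_width: 85.2
```

apply_moves(
  steps=[
    {"x": -0.02, "y": 0.1, "z": 0, "turn": 0},
    {"x": -0.04, "y": 0.2, "z": 0, "turn": 0},
  ],
)

```text
clock: 15.97
tool_pos: [529.7, 61.9, 21.3]
eef_rot: [0.0, 0.995, 0.099, -0.0]
contact_force: [-0.6, -2.8, -1.5]
grip_width: 85.3
```

apply_moves(
  steps=[
    {"x": -0.02, "y": 0.1, "z": 0, "turn": 0},
  ],
)

```text
clock: 16.05
tool_pos: [529.5, 62.9, 21.3]
eef_rot: [-0.0, 0.995, 0.099, -0.0]
contact_force: [-0.6, -1.9, -0.7]
grip_width: 85.3
```

apply_moves(
  steps=[
    {"x": -0.02, "y": 0.1, "z": 0, "turn": 0},
  ],
)

```text
clock: 16.13
tool_pos: [529.3, 63.9, 21.3]
eef_rot: [-0.0, 0.995, 0.099, -0.0]
contact_force: [-1.1, -1.2, -0.4]
grip_width: 85.4
```

apply_moves(
  steps=[
    {"x": -0.02, "y": 0.1, "z": 0, "turn": 0},
  ],
)

```text
clock: 16.22
tool_pos: [529.1, 64.9, 21.3]
eef_rot: [0.0, 0.995, 0.099, -0.0]
contact_force: [-0.8, -2.9, -0.7]
grip_width: 85.2
```

apply_moves(
  steps=[
    {"x": -0.01, "y": 0.07, "z": 0, "turn": 0},
  ],
)

```text
clock: 16.3
tool_pos: [529.0, 65.6, 21.3]
eef_rot: [-0.0, 0.995, 0.099, -0.0]
contact_force: [-1.5, -2.1, -0.1]
grip_width: 85.4
```

apply_moves(
  steps=[
    {"x": -0.01, "y": 0.07, "z": 0, "turn": 0},
  ],
)

```text
clock: 16.38
tool_pos: [528.9, 66.3, 21.3]
eef_rot: [-0.0, 0.995, 0.099, -0.0]
contact_force: [-1.8, -2.3, 0.0]
grip_width: 85.2
```

apply_moves(
  steps=[
    {"x": -0.01, "y": 0.07, "z": 0, "turn": 0},
  ],
)

```text
clock: 16.47
tool_pos: [528.8, 66.9, 21.3]
eef_rot: [-0.0, 0.995, 0.099, -0.0]
contact_force: [-1.4, -2.6, 0.8]
grip_width: 85.8
```

apply_moves(
  steps=[
    {"x": -0.02, "y": 0.07, "z": 0, "turn": 0},
  ],
)

```text
clock: 16.55
tool_pos: [528.6, 67.6, 21.3]
eef_rot: [-0.0, 0.995, 0.099, -0.0]
contact_force: [-1.0, -2.7, -0.2]
grip_width: 85.5
```

```bash
python3 - <<'E'
from h import *
d=imaging.get_image("wrist"); cv2.imwrite("pics/w12.png",d["img"][:,:,::-1])
print(robot.get_state()["contact_force"])
E
```

```text
[-0.65991941 -1.75573913 -0.17329673]
```

View pics/w12.png

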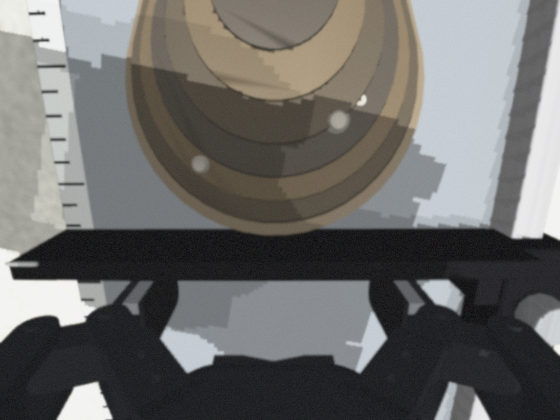

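apply_moves(
  steps=[
    {"x": -0.01, "y": 0.05, "z": 0, "turn": 0},
  ],
)

```text
clock: 16.68
tool_pos: [528.6, 68.1, 21.3]
eef_rot: [-0.0, 0.995, 0.099, 0.0]
contact_force: [-0.9, -2.8, 0.5]
grip_width: 85.5
```

apply_moves(
  steps=[
    {"x": -0.01, "y": 0.05, "z": 0, "turn": 0},
  ],
)

```text
clock: 16.77
tool_pos: [528.5, 68.6, 21.3]
eef_rot: [0.0, 0.995, 0.099, 0.0]
contact_force: [-1.1, -1.6, -0.1]
grip_width: 85.6
```

apply_moves(
  steps=[
    {"x": -0.01, "y": 0.05, "z": 0, "turn": 0},
  ],
)

```text
clock: 16.85
tool_pos: [528.4, 68.8, 21.3]
eef_rot: [0.0, 0.995, 0.099, 0.0]
contact_force: [-2.0, -7.3, -0.3]
grip_width: 85.1
```

apply_moves(
  steps=[
    {"x": -0.01, "y": 0.05, "z": 0, "turn": 0},
  ],
)

```text
clock: 16.93
tool_pos: [528.5, 68.8, 21.4]
eef_rot: [0.001, 0.995, 0.099, 0.0]
contact_force: [-0.4, -11.1, -0.4]
grip_width: 85.8
```

apply_moves(
  steps=[
    {"x": 0, "y": 0, "z": 0, "turn": 0},
  ],
)

```text
clock: 17.02
tool_pos: [528.4, 68.8, 21.3]
eef_rot: [0.001, 0.995, 0.099, 0.0]
contact_force: [-0.8, -6.9, -0.9]
grip_width: 85.7
```

Solid contact. I back off, lift, and look.

apply_moves(
  steps=[
    {"x": 0.02, "y": -0.1, "z": 0, "turn": 0},
    {"x": 0.1, "y": -0.5, "z": 0, "turn": 0},
    {"x": 0.3, "y": -1.5, "z": 0, "turn": 0},
    {"x": 0.6, "y": -3, "z": 0, "turn": 0},
    {"x": 0.6, "y": -3, "z": 2, "turn": 0},
    {"x": 0.6, "y": -3, "z": 5, "turn": 0},
    {"x": 0.6, "y": -3, "z": 8, "turn": 0},
    {"x": 0.6, "y": -3, "z": 11, "turn": 0},
    {"x": 0.6, "y": -3, "z": 14, "turn": 0},
    {"x": 0.6, "y": -3, "z": 17, "turn": 0},
    {"x": 0.6, "y": -3, "z": 18, "turn": 0},
    {"x": 0.6, "y": -3, "z": 18, "turn": 0},
  ],
)

```text
clock: 18.02
tool_pos: [535.4, 39.0, 203.9]
eef_rot: [0.001, 0.995, 0.099, 0.003]
contact_force: [0.2, 0.5, -0.9]
grip_width: 85.6
```

```bash
python3 - <<'E'
from h import *
d=imaging.get_image("wrist"); cv2.imwrite("pics/w13.png",d["img"][:,:,::-1]); np.save("/tmp/w13.npy",d,allow_pickle=True)
d=imaging.get_image("side"); crop(d,(200,130,330,240),6,"s13")
E
```

```text
(no output)
```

View pics/w13.png

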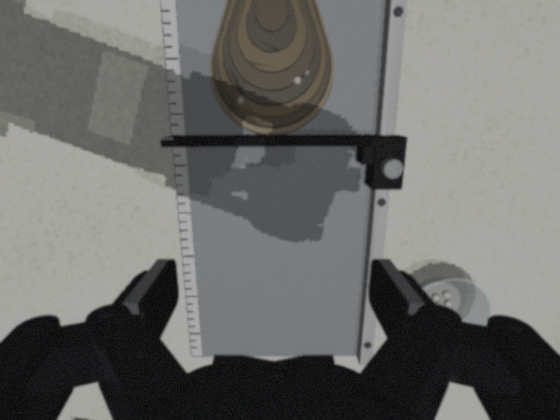

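View pics/s13.png

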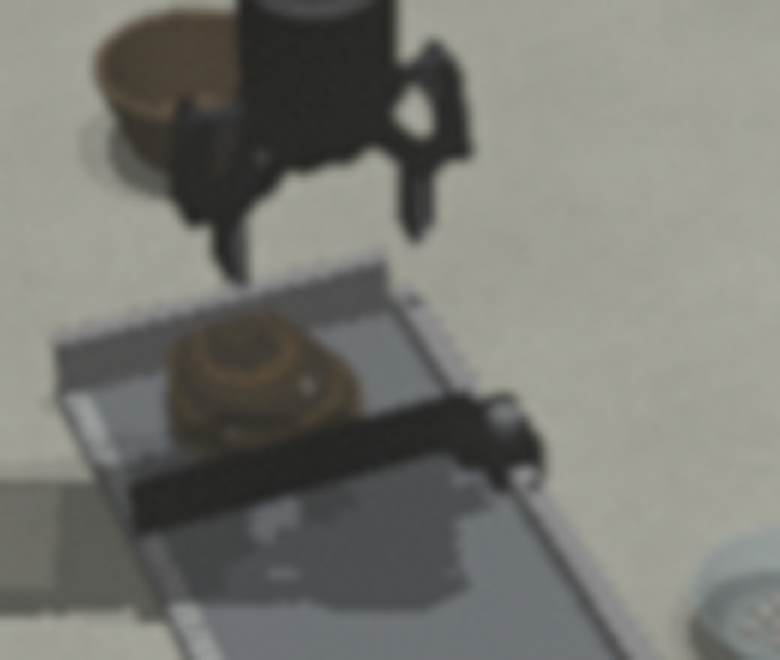

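apply_moves(
  steps=[
    {"x": -0.5, "y": 2.5, "z": 0, "turn": 0},
    {"x": -1, "y": 5, "z": 0, "turn": 0},
    {"x": -1.5, "y": 7.5, "z": 0, "turn": 0},
    {"x": -1.8, "y": 9, "z": 0, "turn": 0},
    {"x": -1.8, "y": 9, "z": 0, "turn": 0},
    {"x": -1.8, "y": 9, "z": 0, "turn": 0},
    {"x": -1.8, "y": 9, "z": 0, "turn": 0},
  ],
)

```text
clock: 18.7
tool_pos: [516.1, 128.8, 200.2]
eef_rot: [0.0, 0.995, 0.099, -0.001]
contact_force: [-0.4, -0.9, 0.1]
grip_width: 85.3
```

```bash
python3 - <<'E'
from h import *
d=imaging.get_image("wrist"); cv2.imwrite("pics/w14.png",d["img"][:,:,::-1]); np.save("/tmp/w14.npy",d,allow_pickle=True)
crop(d,(150,20,410,215),3,"w14c")
E
```

```text
(no output)
```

View pics/w14c.png

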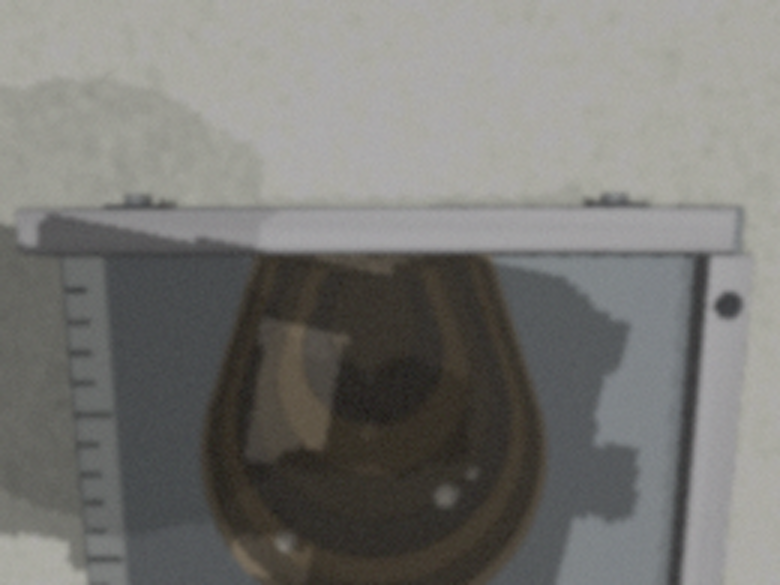

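```bash
python3 - <<'E'
from fit import *; from oy import toboard
p=np.load("/tmp/board.npy"); d=np.load("/tmp/w14.npy",allow_pickle=True).item()
crop(d,(120,80,440,320),2.4,"w14d")
print(toboard(p,unproj(d,(150+380/3,20+254/3),52)[0]))
E
```

```text
[  3.63103365 186.81112423]
```

View pics/w14d.png

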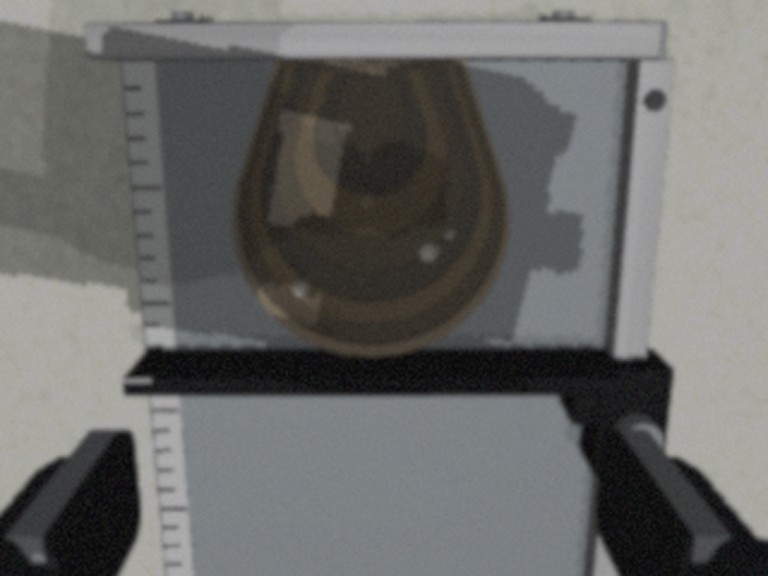

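```bash
python3 - <<'E'
from fit import *; from oy import toboard
p=np.load("/tmp/board.npy"); d=np.load("/tmp/w14.npy",allow_pickle=True).item()
for v,z in ((59,52),(349,14),(377,50),(357,20)): print(v,z,toboard(p,unproj(d,(120+375/2.4,80+v/2.4),z)[0]).round(1))
s=robot.get_state(); print(s["clock"],s["contact_force"])
print(robot.finish_job())
E
```

```text
59 52 [  3.3 186.9]
349 14 [ 3.6 66.8]
377 50 [ 3.4 68. ]
357 20 [ 3.6 65.3]
18.75 [-0.05044083  0.41336121 -0.68754562]
the job is handed in; nothing more can be done
None
```

I measured the oyster and handed the job in at about 18.8 s. The hand-in reports no verdict, so the checks below are my own.

**Oyster:** I cradled the lip between the open fingertips and pushed along the board, turning the tool back about 0.28 rad on the way to take out the skew. At the stop the force rose to about 15 N. The turning moment read about −0.01 N m while pressing (about 11 N then), which means the hinge sits flat. The cursor was still more than 100 mm clear of the lip at that point.

**Cursor:** I pushed the blade from behind at about 2 N until the force jumped, reaching about 11 N at most, then backed the fingers off and lifted clear.

**Last checks:**
- **Hinge:** in the final wrist picture the hinge edge lies along the stop with no visible skew.
- **Cursor to stop:** the distance came out at 119 to 120 mm, against the shell's 120 mm.
- **Lip to cursor:** the lip and the cursor's face agree within about 2 mm.
- **Contact:** the arm touches nothing.
- **Bystanders:** I did not touch the tray, bowl, dish or knife, and did not measure them again at the end.

**Disagreements:** early estimates from the top, side and wrist cameras differed by up to about 5 mm for the board and 12 mm for the oyster. For that reason I placed the final contacts by force and used the pictures only as a check.

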